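# Lock the setting of a stop post with its upper nut

## Robot

A 6-joint arm with a two-finger parallel gripper is mounted at the origin on the work surface. World frame = base frame: x ahead of the robot, y to its left, z up, the work surface at z = 0. Lengths are in mm, angles in degrees, forces in N, time in s.
With the tool pointing down it reaches from about 300 to 850 mm from the base axis. Payload 4.2 kg.
Tool frame: the origin (TCP) lies midway between the tips of the shut fingers; the grasp point (between the pads) lies 19 mm behind it; x points along the fingers, z is the direction in which the jaws open and shut, and the axes are right-handed (so a half turn about x gives the same grasp; the last joint's range is limited). The gripper opens to 91 mm and grips with 3 to 60 N. Pads are 32 mm wide; open, the fingers measure 118 mm over their backs; the gripper's body (76 mm by 178 mm) begins 60 mm behind the grasp point.
Start: joints at [-66.463, 18.312, 89.639, -0, 72.044, -1.146], TCP at [240.125, -522.481, 186.776] pointing down, gripper open.
Joint ranges: [-177.97, 177.97], [-48.28, 115.42], [12.27, 149.76], [-77.06, 257.06], [2.81, 150.46], [-146.56, 146.56]. Speed limits (degrees/s): [147.25, 147.25, 180, 180, 180, 180].

## Interface

Orientations are given as [roll, pitch, yaw] about the fixed x, y, z axes, in that order (R = Rz(yaw) Ry(pitch) Rx(roll)).
In Python, from workcell import env gives the robot as it stands.
- The arm moves only by the tool send_rows, never from a script. Its argument "commands" is a list that holds one entry, the list of rows, each a list of 6 numbers: the shift along the tool's x, y, z normalised to -1 to 1, where 1 is 0.1 m, then the turn, a rotation vector about the tool's x, y, z normalised to -1 to 1, where 1 is 2 pi rad. In form: [[[x, y, z, wx, wy, wz], ...]]. A call has 1 to 20 rows; each row is the pose to reach, as a shift and turn from the pose commanded when the call began, along the tool's axes at that moment, turning the shorter way round; what a row does not reach only later rows make up. A row lasts 1/8 s, in which the tool goes at most 62.5 mm and 10.7 degrees, less where a joint would pass 70% of its speed; a pose out of reach is approached as far as the arm can. A call with a number of a shift or a turn outside -1 to 1 is refused whole. A call with a gripper value outside its range is refused whole. "jaw" is the closure, from -1 (fully open) to 1 (shut), so that 0 is half open, set as the call begins (left out, the last holds). The fingers move at their own pace and stop on an object; "force" is the grip in N (left out, the last holds). Time passes only in rows, so rows that repeat a pose let the fingers close. It gives the time, the measured TCP pose, the force and the opening at its end, in the units of the state.
- env.state(): the state, without advancing time (a new reading comes with each control period).
- env.grab_frame(name): name is "scene" or "top"; returns (picture, depth): 384x512x3 uint8, red, green, blue; 384x512 float32, mm along the optical axis (not along the pixel's ray), 0 where there is no reading.
- env.get_calibration(name): a dict with "mtx" (3x3 intrinsics, pixels), "dist_coeffs" ([k1, k2, p1, p2, k3] as OpenCV has them; the pictures are not rectified), "camera_from_world" (4x4, takes a point from world to camera coordinates). Camera axes: x right, y up, looking along -z (the intrinsics and any distortion apply to the point x, -y, -z); pixel columns grow to the right and rows downward; lengths in mm; the calibration is good to about 2 mm. A picture is of the moment at which its call begins. get_calibration takes no time and is no camera call.
- env.job_done(): hands the job in, once; it reports no verdict.
The state is a dict: "time_s": time; "qpos": joint angles; "qvel": joint speeds; "effort": joint torques, N m; "ee_pos": TCP position; "ee_rot": TCP orientation; "force": force on the tool from outside, world axes, zero at the start; "torque": the same for the moment, N m; "gripper_width": finger opening in mm.
Only numpy, scipy, OpenCV 4.12 (cv2) and the standard library are available. Lean on these libraries where they do the work, as an engineer would, in place of code of your own. Each camera call takes 0.05 s, during which the arm holds its last target.

## Task

Two screwed stop posts stand on the counter; on the one with a spare nut lying on its foot plate, the upper nut still stands clear of the spring washer on the lower nut. Run that upper nut down (clockwise from above) on to that washer and nip it up firmly, to about 0.9 N m, so that the two are locked, without turning the lower nut from its setting. Then let go, with the other things on the counter left where they were.

Things in the scene. Friction and masses are not known exactly. Their poses are not given: they have to be found in the camera images.
- post: The post to be locked, fixed to the counter: a grey foot plate 150 (its x) x 100 (its y) x 15 mm with a boss 34 mm across to 28 mm height and, standing at its middle, a vertical dark screwed rod 20 mm in diameter, right-handed, coarse thread of 4 mm rise per turn. Origin: middle of the plate's underside, on the counter and on the rod's axis. z up.
- rod_top (a point): Middle of the upper end of that rod, 112 mm above the counter.
- upper_nut: The nut to turn: plain steel hexagon, 36 mm across flats, 24 mm high, on the rod. Origin: middle of its underside, on the rod's axis; z up, x square to one pair of flats (the others at 60 and 120 degrees). It can only screw: clockwise from above moves it down 0.64 mm per radian. It begins 2.2 to 3.5 rad (1.4 to 2.2 mm) above the spring washer and stays wherever it is left.
- lower_nut: The setting nut below: plain steel hexagon, 36 mm across flats, 18 mm high; its underside is 40 to 52 mm above the counter. Origin: middle of its underside; z up, x square to one pair of flats. Held by friction alone: about 1.1 N m on the upper nut once that is seated drags it round too, which spoils the setting. Fingers that reach past the washer grip it by mistake.
- washer_top (a point): Middle of the upper face of a dark split spring washer, 33 mm across, on the lower nut (4.0 to 5.6 mm thick, no two alike), where the upper nut first touches. To there the upper nut runs stiffly, at about 0.4 N m; from there it takes 0.45 N m plus 4 N m per radian. 0.7 N m is tight enough, 0.9 N m is right; let go after more than that, it springs back at most 0.1 rad and stays locked.
- other_post: A second post of the same make, fixed, already locked: its nuts lie together on their washer, all of it rigid. Origin: middle of its plate's underside.
- spare_nut: Loose spare hexagon nut, 36 mm across flats, 18 mm high, lying on the foot plate of the post; leave it there. Origin: middle of its underside.
- flat_washer: Loose flat washer 44 mm across, 4 mm thick, lying on the other post's foot plate. Origin: middle of its underside.
- spanner: Loose spanner 200 mm long lying on the counter. Origin: underside near its middle.
- driver: Loose screwdriver 190 mm long lying on the counter. Origin: underside near its middle.
- screw_jar: Jar of screws, 60 mm across, 75 mm high. Origin: middle of its underside.
- tape_roll: Grey roll of tape 90 mm across, 24 mm high, lying flat. Origin: middle of its underside.
- carton: Closed carton 70 x 100 x 50 mm. Origin: middle of its underside.
There are look-alikes about, which are no part of the job. Leave any turquoise or yellow look-alike of the post alone.

How it is judged (in metres and radians):
On the way:
1. the upper nut has been run down to within 0.4 mm of the spring washer (z of upper_nut in the frame of washer_top below 0.0004 m), for 0.05 s.
At the end, for the whole second after the job is handed in: The upper nut, released and still, has squeezed the spring washer by at least 0.035 mm (0.055 rad past first touch, reached at about 0.67 N m), and the lower nut's corner is within 2 mm (0.1 rad) of where it began (z of upper_nut in the frame of washer_top below -3.5e-05 m and angular speed of upper_nut below 0.05 rad/s and distance of lower_corner from where it was at the start of the episode below 0.002 m).
It fails at once if the lower nut is turned from its setting (its corner moves more than 2 mm) (distance of lower_corner from where it was at the start of the episode above 0.002 m).
It fails at once if another thing on the counter is pushed more than 30 mm out of place (distance of any of spare_nut, flat_washer, spanner, driver, screw_jar, tape_roll, carton from where it was at the start of the episode above 0.03 m).
It also fails if it takes over 72 s, if anything falls off the work surface, if the arm or the gripper's body presses on something with over 40 N, if the wrist force passes 120 N, or if a joint passes its speed limit or range.

## Working session

There is one attempt and no reset: what is moved stays moved. The work goes in short steps, Python scripts to look and compute and a tool call to move; the robot and the scene stay as the last step left them, time stands still between calls to the robot, and variables do not carry over. Pictures are saved under pics/ and viewed, and the job is handed in when it is done.

Besides the shell and the picture viewer there is one more tool, called after "Emit:" as name(argument=value, ...) on one line, values as JSON. send_rows: Moves the arm, as the interface text tells. Its arguments: {"type":"object","properties":{"commands":{"type":"array","items":{"type":"array","items":{"type":"array","items":{"type":"number","minimum":-1,"maximum":1}}}},"jaw":{"type":"number"},"force":{"type":"number"}},"required":["commands"]}

```bash
ls; mkdir -p pics; python3 - <<'E'
from workcell import env
import cv2,numpy as np
print(env.state())
for n in ("scene","top"):
    p,d=env.grab_frame(n); np.savez(f"pics/{n}0.npz",p=p,d=d)
    cv2.imwrite(f"pics/{n}0.png",cv2.resize(p[:,:,::-1],(768,576),interpolation=cv2.INTER_CUBIC))
    print(n,env.get_calibration(n))
E
```

```text
pics
{'time_s': 0.0, 'qpos': array([-6.64632136e+01,  1.83501318e+01,  8.97063690e+01, -1.20434494e-03,
        7.20435845e+01, -1.14578218e+00]), 'qvel': array([ 0.06900554, -0.01885947, -0.01512216, -0.03970215, -0.09251058,
       -0.04304242]), 'effort': array([ 2.70632270e-03, -4.12458229e+01, -2.31975102e+01,  7.30840769e-02,
        4.59810079e-02, -1.65199658e-04]), 'ee_pos': array([ 239.88860699, -521.95927854,  185.93570394]), 'ee_rot': array([179.50968522,  89.89990807, 114.1926261 ]), 'force': array([ 0.37400298, -0.28510743, -0.16852549]), 'torque': array([ 0.00572643, -0.00546079,  0.0384543 ]), 'gripper_width': 91.27231258257765}
scene {'mtx': array([[494.29016163,   0.        , 258.25615666],
       [  0.        , 494.29016163, 184.80861982],
       [  0.        ,   0.        ,   1.        ]]), 'dist_coeffs': array([0.01146012, 0.        , 0.        , 0.        , 0.        ]), 'camera_from_world': array([[-7.46191616e-01,  6.65726811e-01,  2.42605434e-03,
         3.59866978e+02],
       [-4.64894773e-01, -5.23687025e-01,  7.13880067e-01,
         2.11810671e+02],
       [ 4.76519594e-01,  5.31563461e-01,  7.00263782e-01,
        -2.04909145e+03],
       [ 0.00000000e+00,  0.00000000e+00,  0.00000000e+00,
         1.00000000e+00]])}
top {'mtx': array([[472.12756607,   0.        , 261.64478411],
       [  0.        , 472.12756607, 192.08088677],
       [  0.        ,   0.        ,   1.        ]]), 'dist_coeffs': array([-0.03443288,  0.        ,  0.        ,  0.        ,  0.        ]), 'camera_from_world': array([[-1.74172287e-02, -9.99487940e-01, -2.68421046e-02,
         1.00557353e+02],
       [ 9.91950489e-01, -2.06410541e-02,  1.24932679e-01,
        -5.27016588e+02],
       [-1.25422755e-01, -2.44500578e-02,  9.91802060e-01,
        -1.27932153e+03],
       [ 0.00000000e+00,  0.00000000e+00,  0.00000000e+00,
         1.00000000e+00]])}
```

View pics/scene0.png

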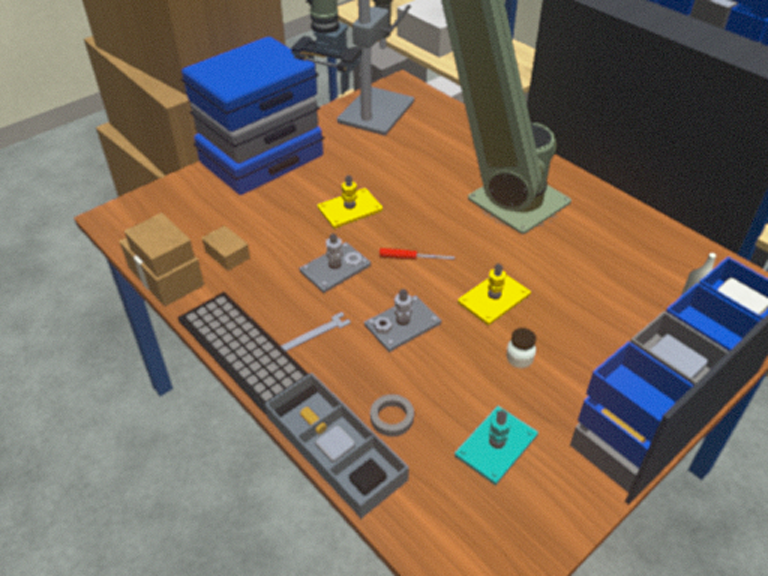

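View pics/top0.png

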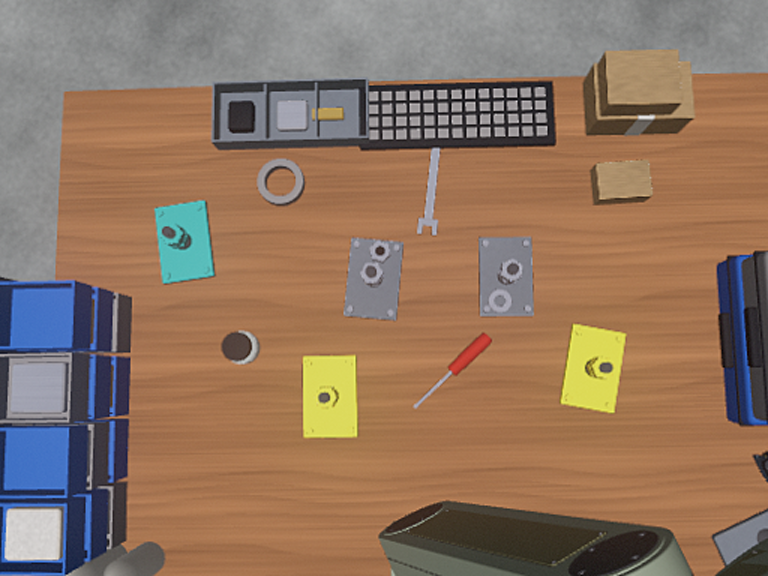

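The target is the grey post at about top (372,272), enlarged ×1.5, with the spare nut at (380,250). The other grey post, carrying the flat washer, is at (510,270). In the scene view the target is at (403,308). Next I'll zoom in.

```bash
cat > h.py <<'E'
import numpy as np,cv2
from workcell import env
C={n:env.get_calibration(n) for n in("scene","top")}
def ray(n,uv):
    c=C[n];p=cv2.undistortPoints(np.array([[uv]],float),c["mtx"],c["dist_coeffs"])[0,0]
    T=c["camera_from_world"];R=T[:3,:3];o=-R.T@T[:3,3]
    return o,R.T@np.array([p[0],-p[1],-1.0])
def plane(n,uv,z):
    o,d=ray(n,uv);return o+d*(z-o[2])/d[2]
def dep(n,uv,dd):
    o,d=ray(n,uv);return o+d*dd
def tri(a,b):
    o1,d1=ray("scene",a);o2,d2=ray("top",b)
    A=np.stack([d1,-d2],1);s=np.linalg.lstsq(A,o2-o1,rcond=None)[0]
    p,q=o1+d1*s[0],o2+d2*s[1];return (p+q)/2,np.linalg.norm(p-q)
def proj(n,X):
    c=C[n];T=c["camera_from_world"];x=T[:3,:3]@np.array(X,float)+T[:3,3]
    return cv2.projectPoints(np.array([[x[0],-x[1],-x[2]]]),np.zeros(3),np.zeros(3),c["mtx"],c["dist_coeffs"])[0][0,0]
E
python3 - <<'E'
import numpy as np,cv2
s=np.load("pics/scene0.npz")["p"];t=np.load("pics/top0.npz")["p"]
a=s[184:236,240:296];b=t[154:216,226:274]
cv2.imwrite("pics/zs.png",cv2.resize(a[:,:,::-1],None,fx=11,fy=11,interpolation=cv2.INTER_CUBIC))
cv2.imwrite("pics/zt.png",cv2.resize(b[:,:,::-1],None,fx=9.5,fy=9.5,interpolation=cv2.INTER_CUBIC))
E
```

```text
(no output)
```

View pics/zs.png

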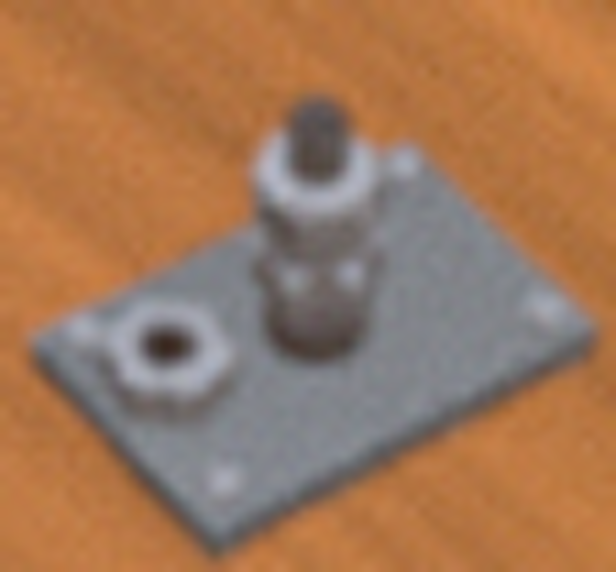

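View pics/zt.png

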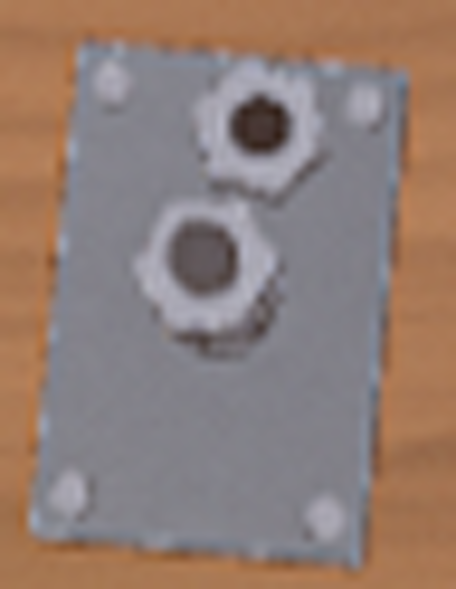

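Scene zoom (×11, origin 240,184): the rod top is near (320,105), the nut top face is centred near (318,180), and there's a gap below it. Top zoom (×9.5, origin 226,154): the nut top is centred near (205,262) and the plate corners are clear. Now I'll measure.

```bash
cat > m.py <<'E'
from h import *
s=np.load("pics/scene0.npz");t=np.load("pics/top0.npz")
def platefit(n,img,box,z):
    x0,y0,x1,y1=box;F=8
    a=cv2.resize(img[y0:y1,x0:x1],None,fx=F,fy=F,interpolation=cv2.INTER_CUBIC)
    hsv=cv2.cvtColor(a,cv2.COLOR_RGB2HSV);m=(hsv[...,1]<90).astype(np.uint8)
    m=cv2.morphologyEx(m,cv2.MORPH_OPEN,np.ones((5,5)))
    c=max(cv2.findContours(m,0,1)[0],key=cv2.contourArea)[:,0]
    c=cv2.convexHull(c)[:,0]
    P=np.array([plane(n,((x+.5)/F-.5+x0,(y+.5)/F-.5+y0),z)[:2] for x,y in c],np.float32)
    return cv2.minAreaRect(P)
print("top plate",platefit("top",t["p"],(226,152,276,218),15), "other",platefit("top",t["p"],(314,152,362,216),15))
print("scene plate",platefit("scene",s["p"],(240,184,296,236),8))
# triangulate
def z2(f,x0,y0,x,y): return ((x+.5)/f-.5+x0,(y+.5)/f-.5+y0)
print("rodtop/ nut etc", tri(z2(11,240,184,320,107),z2(9.5,226,154,205,258)))
print("nut top", tri(z2(11,240,184,318,178),z2(9.5,226,154,206,262)))
print("spare top", tri(z2(11,240,184,167,345),z2(9.5,226,154,260,126)))
for (x,y),(u,v) in [((35,345),(80,45)),((595,335),(362,562)),((218,548),(35,530))]:
    pass
# depth
np.set_printoptions(precision=0,suppress=True,linewidth=220)
Z=np.array([[dep("top",(u,v),t["d"][v,u])[2] for u in range(238,262)] for v in range(170,194)]);print(Z)
E
python3 m.py
```

```text
top plate ((551.7305908203125, 127.50004577636719), (101.46812438964844, 152.50918579101562), 83.61872100830078) other ((550.8623046875, -121.82154083251953), (101.6875, 152.121337890625), 89.13021850585938)
scene plate ((546.0499267578125, 109.45620727539062), (141.3221893310547, 155.2689971923828), 83.41704559326172)
rodtop/ nut etc (array([549.40420088, 126.20980845, 114.36273714]), np.float64(0.4782975847915514))
nut top (array([552.02094843, 127.93232667,  86.70334766]), np.float64(1.7350356713101938))
spare top (array([600.4456362 , 113.88659314,  34.7823199 ]), np.float64(0.6034589050602862))
[[  13.   17.   15.   17.   14.   14.   16.   18.   16.   28.   32.   33.   32.   29.   32.   33.   34.   33.   34.   34.   28.   29.   18.   15.]
 [  19.   15.    9.   18.   20.   15.   11.   16.   13.   16.   35. 1337.   33.   35.   28.   31.   33.   35.   32.   30.   29.   18.   17.   17.]
 [  15.   17.   13.   15.   14.   13.   14.    8.   13.   17.   27.   28.   35.   29.   31.   32.   34.   33.   37.   29.   15.   13.   18.   16.]
 [  11.   15.   21.   15.   16.   15.   16.   19.   
[... 2335 characters left out ...]
6.   80.   77.   78.   76.   74.   73.   76.   76.   55.   18.   15.   16.   14.   17.   19.   14.   17.   15.]
 [  15.   16.   18.   14.   11.   15.   54.   57.   52.   52.   50.   59.   57.   57.   13.   14.   15.   14.   13.   17.   17.   14.   13.   12.]
 [  18.   15.   11.   18.   18.   16.   15.   14.   14.   26.   21.   21.   18.   12.   17.   17.   13.   15.   15.   14.   10.   21.   18.   17.]
 [  19.   14.   15.   16.   17.   11.   16.   15.   20.   18.   15.   15.   12.   15. 1337.    9.   11.   12.   15.   10.   15.   15.   15.   19.]
 [  19.   15.   14.   15.   15.   19.   14.   12.   14.   19.   12.   11.   17.   15.   17.   17.   16.   10.   16.   15.   14.   16.   18.   19.]]
```

```bash
cat > m2.py <<'E'
from h import *
s=np.load("pics/scene0.npz");t=np.load("pics/top0.npz")
from scipy.optimize import minimize_scalar
F=12;x0,y0,x1,y1=234,170,262,200
a=cv2.resize(t["p"][y0:y1,x0:x1],None,fx=F,fy=F,interpolation=cv2.INTER_CUBIC)
g=a.mean(2)
print("plate",np.median(g[-100:,:60]), "nut bright pct",np.percentile(g,[50,90,97]))
vis=a[:,:,::-1].copy()
for th in (148,156,164,172):
    m=(g>th).astype(np.uint8)
    cs=cv2.findContours(m,0,1)[0]
    c=[k for k in cs if cv2.pointPolygonTest(cv2.convexHull(k),((247.5-x0)*F,(181.5-y0)*F),False)>0]
    c=max(c,key=cv2.contourArea)
    h=cv2.convexHull(c)[:,0]
    if th==156: cv2.polylines(vis,[h[:,None]],True,(0,0,255),1)
    P=np.array([plane("top",((x+.5)/F-.5+x0,(y+.5)/F-.5+y0),88.2)[:2] for x,y in h])
    def W(d):
        n=np.array([np.cos(d),np.sin(d)]);q=P@n;return q.max()-q.min()
    ths=np.radians(np.arange(0,60,.5))
    S=[sum(W(d+k*np.pi/3) for k in range(3)) for d in ths]
    best=np.degrees(ths[np.argmin(S)])
    b=np.radians(best)
    N=[np.array([np.cos(b+k*np.pi/3),np.sin(b+k*np.pi/3)]) for k in range(3)]
    mid=[((P@n).max()+(P@n).min())/2 for n in N]
    cen=np.linalg.lstsq(np.array(N),np.array(mid),rcond=None)[0]
    # 6th harmonic of radius
    M=np.zeros_like(m);cv2.drawContours(M,[h[:,None]],-1,1,-1);yy,xx=np.nonzero(M)
    Q=np.array([plane("top",((x+.5)/F-.5+x0,(y+.5)/F-.5+y0),88.2)[:2] for x,y in zip(xx[::3],yy[::3])]);cc=Q.mean(0)
    z=((Q-cc)@[1,1j]);ph=np.degrees(np.angle((z**6).sum()))/6
    print(th,"widths",[round(W(b+k*np.pi/3),1) for k in range(3)],"flat ang",best,"cen",cen,"| centroid",cc,"6th harm flat",(ph+30)%60)
cv2.imwrite("pics/hex.png",cv2.resize(vis,None,fx=1.6,fy=1.6))
# rod top from depth
for lo,hi,zz in((100,122,112),(82,97,88.2)):
    pts=np.array([dep("top",(u,v),t["d"][v,u]) for u in range(236,264) for v in range(174,190) if lo<dep("top",(u,v),t["d"][v,u])[2]<hi])
    print("z",pts[:,2].mean(),len(pts),pts.mean(0))
pl=np.array([dep("top",(u,v),t["d"][v,u])[2] for u in range(236,256) for v in range(195,205)]);print("plate z",np.median(pl))
S=np.array([dep("scene",(u,v),s["d"][v,u]) for u in range(264,276) for v in range(190,206)]);
q=S[(S[:,2]>82)&(S[:,2]<96)];print("scene nut top?",len(q),q.mean(0))
E
python3 m2.py
```

```text
plate 133.33333333333334 nut bright pct [132.33333333 163.33333333 174.33333333]
148 widths [np.float64(35.6), np.float64(38.0), np.float64(36.8)] flat ang 58.5 cen [551.97124267 127.7283896 ] | centroid [552.31816598 127.62881061] 6th harm flat 59.3241611521933
156 widths [np.float64(34.6), np.float64(37.2), np.float64(35.9)] flat ang 58.5 cen [551.76584976 127.62584244] | centroid [552.13065115 127.55827957] 6th harm flat 59.15709386151654
164 widths [np.float64(33.7), np.float64(36.2), np.float64(35.2)] flat ang 58.5 cen [551.62308376 127.56421051] | centroid [552.00486614 127.44896974] 6th harm flat 59.04691974004551
172 widths [np.float64(24.5), np.float64(34.4), np.float64(32.1)] flat ang 12.5 cen [547.89156854 126.5715021 ] | centroid [548.26485627 126.79225878] 6th harm flat 1.0302635648813485
z 111.40304725251531 47 [550.06757332 127.3292189  111.40304725]
z 88.25935747311395 104 [548.82170246 127.20357033  88.25935747]
plate z 15.405549392215903
scene nut top? 61 [553.6589629  132.67125834  88.35701586]
```

View pics/hex.png

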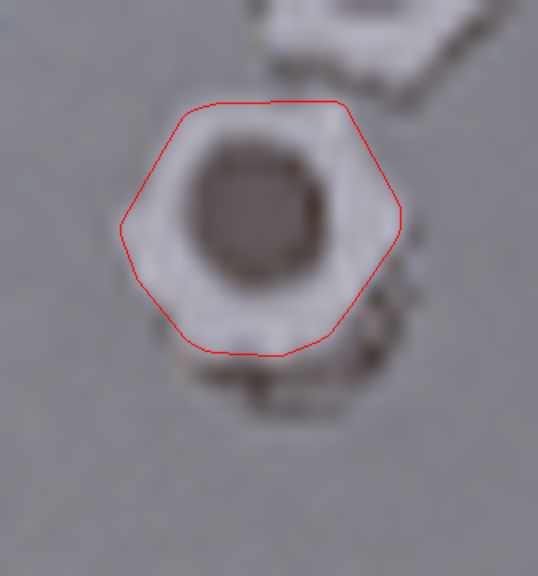

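Two independent estimates of the axis agree: nut face (551.8, 127.6) and plate centre (551.7, 127.5). The nut top is at z≈88.2 and the flat normals at ≈119° (mod 60). Starting with the jaw axis at 119° puts j6 near −106°, which leaves room to run the nut down in one grip. I'll travel at the current height.

Emit:
send_rows(commands=[[[0,0.3,-0.25,0,0,0],[0,0.62,-0.51,0,0,0],[0,0.924,-0.768,0,0,0]]], jaw=-1)

```text
time_s: 0.48
ee_pos: [292.2, -412.8, 186.3]
ee_rot: [178.0, 89.9, 112.6]
force: [0.5, -0.1, 0.7]
gripper_width: 91.5
```

Emit:
send_rows(commands=[[[0,0.3,-0.25,0,0,0],[0,0.62,-0.51,0,0,0],[0,0.924,-0.768,0,0,0]]])

```text
time_s: 0.85
ee_pos: [344.1, -304.3, 186.5]
ee_rot: [-164.2, 90.0, 130.5]
force: [0.3, -1.7, 0.8]
gripper_width: 91.4
```

Emit:
send_rows(commands=[[[0,0.3,-0.25,0,0,0],[0,0.62,-0.51,0,0,0],[0,0.924,-0.768,0,0,0]]])

```text
time_s: 1.23
ee_pos: [396.0, -196.0, 186.5]
ee_rot: [-136.3, 90.0, 158.4]
force: [0.3, -0.2, 0.1]
gripper_width: 91.1
```

Emit:
send_rows(commands=[[[0,0.3,-0.25,0,0,0],[0,0.62,-0.51,0,0,0],[0,0.924,-0.768,0,0,0]]])

```text
time_s: 1.6
ee_pos: [447.9, -87.7, 186.5]
ee_rot: [-109.6, 90.0, -174.9]
force: [0.1, -0.9, 0.3]
gripper_width: 91.4
```

Emit:
send_rows(commands=[[[0,0.3,-0.25,0,0,0],[0,0.62,-0.51,0,0,0],[0,0.924,-0.768,0,0,0]]])

```text
time_s: 1.98
ee_pos: [499.8, 20.7, 186.4]
ee_rot: [-96.3, 90.0, -161.6]
force: [0.1, 0.6, 0.5]
gripper_width: 90.9
```

Emit:
send_rows(commands=[[[0,0.3,-0.25,0,0,0],[0,0.62,-0.51,0,0,0],[0,0.924,-0.768,0,0,0]]])

```text
time_s: 2.35
ee_pos: [551.7, 129.0, 186.3]
ee_rot: [-86.8, 90.0, -152.1]
force: [0.5, -1.4, -0.3]
gripper_width: 91.2
```

```bash
cat > st.py <<'E'
from h import *
from scipy.spatial.transform import Rotation as Ro
np.set_printoptions(precision=3,suppress=True)
s=env.state();R=Ro.from_euler("xyz",s["ee_rot"],degrees=True).as_matrix()
print("t",s["time_s"],"q",s["qpos"],"pos",s["ee_pos"],"psi",np.degrees(np.arctan2(R[1,2],R[0,2])),"xdir",R[:,0],"F",s["force"],"T",s["torque"],"w",s["gripper_width"])
E
python3 st.py
```

```text
t 2.35 q [12.002 17.594 90.766 -0.014 71.685 77.311] pos [551.676 128.957 186.286] psi -65.30430686331255 xdir [-0.001 -0.    -1.   ] F [ 0.544 -1.359 -0.273] T [-0.02  -0.05   0.007] w 91.1662032261185
```

Emit:
send_rows(commands=[[[0,0,0,-0.0284,0,0],[0,0,0,-0.0569,0,0],[0,0,0,-0.0853,0,0],[0,0,0,-0.1138,0,0],[0,0,0,-0.1422,0,0],[0,0,0,-0.1706,0,0],[0,0,0,-0.1991,0,0],[0,0,0,-0.2275,0,0],[0,0,0,-0.256,0,0],[0,0,0,-0.256,0,0]]])

```text
time_s: 3.6
ee_pos: [551.2, 127.7, 186.3]
ee_rot: [170.5, 89.9, -162.8]
force: [0.1, 0.4, 0.5]
gripper_width: 91.4
```

Emit:
send_rows(commands=[[[0,0,0,-0.0284,0,0],[0,0,0,-0.0569,0,0],[0,0,0,-0.0853,0,0],[0,0,0,-0.1138,0,0],[0,0,0,-0.1422,0,0],[0,0,0,-0.1706,0,0],[0,0,0,-0.1991,0,0],[0,0,0,-0.2275,0,0],[0,0,0,-0.256,0,0],[0,0,0,-0.256,0,0],[0,0,0,-0.256,0,0]]])

```text
time_s: 4.97
ee_pos: [551.3, 127.7, 186.6]
ee_rot: [80.0, 90.0, -161.2]
force: [0.5, 0.2, 0.5]
gripper_width: 91.4
```

```bash
python3 st.py
```

```text
t 4.975 q [  11.879   17.512   90.84    -0.002   71.666 -106.9  ] pos [551.335 127.71  186.599] psi 118.77976417210081 xdir [-0. -0. -1.] F [0.483 0.23  0.504] T [ 0.195 -0.131  0.026] w 91.38955767788316
```

Emit:
send_rows(commands=[[[0.2,0,0,0,0,0],[0.45,0,0,0,0,0],[0.6,0,0,0,0,0],[0.6,0,0,0,0,0]]])

```text
time_s: 5.48
ee_pos: [550.7, 127.6, 125.7]
ee_rot: [75.8, 89.9, -165.3]
force: [0.3, 0.1, 1.1]
gripper_width: 91.2
```

```bash
python3 st.py; python3 - <<'E'
from h import *
s,_=env.grab_frame("scene");t,_=env.grab_frame("top")
a=cv2.resize(s[140:240,220:320],(560,560),interpolation=cv2.INTER_CUBIC)
cv2.imwrite("pics/z1.png",a[:,:,::-1])
E
```

```text
t 5.475 q [  11.881   20.111   96.203   -0.008   63.827 -107.055] pos [550.738 127.578 125.719] psi 118.93918873585972 xdir [-0.002 -0.001 -1.   ] F [0.316 0.078 1.145] T [ 0.099 -0.133  0.031] w 91.24333747220415
```

View pics/z1.png

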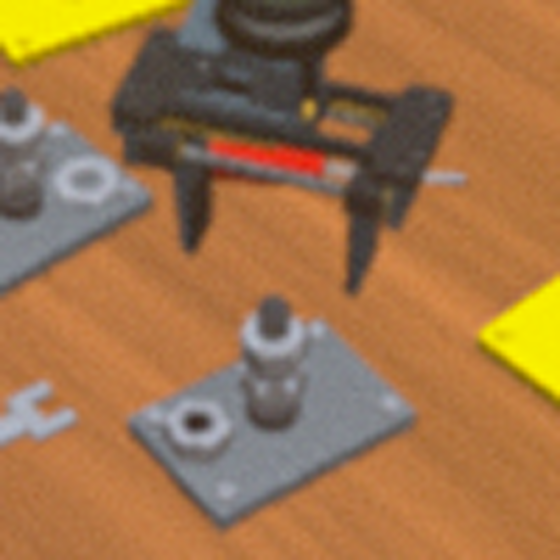

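```bash
python3 - <<'E'
from h import *
p=env.state()["ee_pos"];d=np.array([np.cos(np.radians(119)),np.sin(np.radians(119)),0])
for X in (p,p+45.6*d,p-45.6*d,[551.8,127.6,112]):
    u=proj("scene",X);print(u,(u-[220,140])*5.6)
t,_=env.grab_frame("top")
cv2.imwrite("pics/t1.png",cv2.resize(t[130:230,200:300],(600,600),interpolation=cv2.INTER_CUBIC)[:,:,::-1])
E
```

```text
[268.38567339 191.13429458] [270.95977098 286.35204966]
[281.60188919 194.41659336] [344.97057945 304.73292282]
[255.34195613 187.89490147] [197.91495431 268.21144823]
[268.30453962 194.3292952 ] [270.50542189 304.24405314]
```

View pics/t1.png

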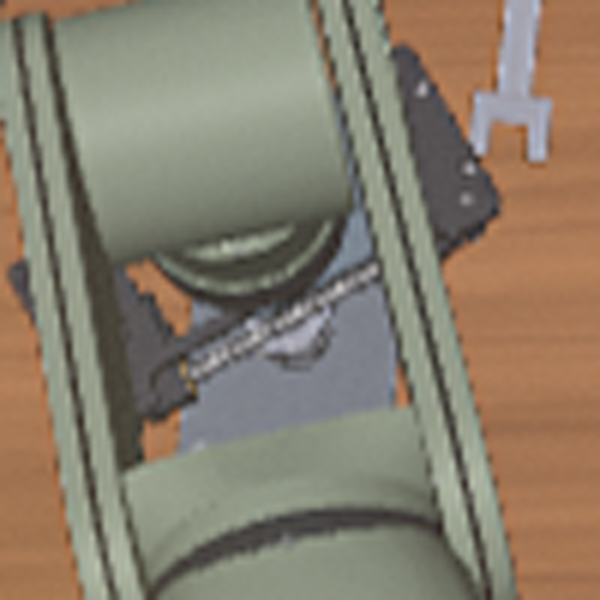

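```bash
python3 - <<'E'
from h import *
s,d=env.grab_frame("scene")
cv2.imwrite("pics/z2.png",cv2.resize(s[160:210,240:300],(720,600),interpolation=cv2.INTER_CUBIC)[:,:,::-1])
np.set_printoptions(precision=0,suppress=True,linewidth=200)
for v in range(174,196,1):
  print(v,[tuple(int(round(x)) for x in dep("scene",(u,v),d[v,u])) for u in (253,255,281,283)])
E
```

```text
174 [(588, 92, 202), (579, 92, 196), (555, 185, 247), (557, 196, 256)]
175 [(590, 94, 200), (583, 97, 198), (559, 189, 248), (557, 196, 252)]
176 [(588, 93, 194), (581, 94, 190), (560, 191, 245), (554, 193, 244)]
177 [(585, 90, 185), (582, 96, 188), (561, 191, 242), (556, 195, 242)]
178 [(589, 93, 186), (577, 90, 176), (384, 18, 2), (540, 180, 217)]
179 [(589, 94, 182), (579, 92, 174), (382, 17, -5), (539, 179, 211)]
180 [(589, 93, 177), (579, 92, 170), (397, 32, 10), (538, 178, 206)]
181 [(588, 92, 171), (579, 92, 165), (395, 30, 3), (540, 181, 205)]
182 [(590, 94, 169), (577, 90, 158), (397, 32, 0), (539, 180, 198)]
183 [(591, 95, 166), (577, 90, 153), (401, 36, 0), (538, 179, 193)]
184 [(586, 90, 154), (478, -23, 2), (402, 37, -3), (542, 184, 195)]
185 [(490, -20, 7), (483, -17, 4), (406, 41, -3), (540, 181, 187)]
186 [(489, -21, 0), (488, -12, 6), (412, 48, 1), (539, 181, 182)]
187 [(496, -13, 6), (487, -13, 0), (416, 52, 1), (537, 179, 175)]
188 [(500, -9, 6), (491, -9, 0), (416, 52, -5), (542, 184, 177)]
189 [(499, -10, -1), (491, -9, -5), (423, 59, 1), (539, 182, 169)]
190 [(504, -5, 1), (498, 0, 1), (426, 62, -1), (536, 179, 160)]
191 [(507, -2, 0), (502, 4, 1), (434, 70, 6), (537, 180, 157)]
192 [(509, 1, -2), (503, 5, -2), (433, 70, 0), (426, 73, -3)]
193 [(516, 9, 4), (508, 11, 1), (438, 74, 1), (433, 80, 2)]
194 [(516, 9, 0), (510, 13, -2), (441, 78, 0), (437, 84, 2)]
195 [(518, 11, -4), (518, 22, 5), (441, 78, -4), (440, 87, 2)]
```

View pics/z2.png

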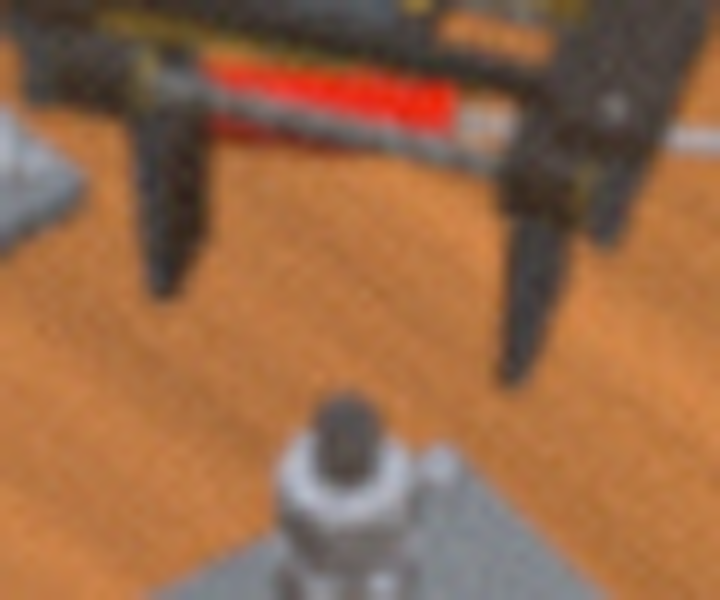

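The open fingertips read about z≈153 where the TCP says 126. Either the tips swing up as the jaws open, or the measurement is off. I'll check with the jaws closed to about 42 mm here, above the rod.

Emit:
send_rows(commands=[[[0,0,0,0,0,0],[0,0,0,0,0,0],[0,0,0,0,0,0],[0,0,0,0,0,0],[0,0,0,0,0,0],[0,0,0,0,0,0]]], jaw=0.06)

```text
time_s: 6.42
ee_pos: [551.4, 127.7, 126.7]
ee_rot: [128.6, 90.0, -112.4]
force: [-0.2, -0.3, -0.4]
gripper_width: 43.1
```

```bash
cat > tip.py <<'E'
import sys
from h import *
s,d=env.grab_frame("scene");np.savez(f"pics/{sys.argv[1]}.npz",p=s,d=d)
cv2.imwrite(f"pics/{sys.argv[1]}.png",cv2.resize(s[160:210,240:300],(720,600),interpolation=cv2.INTER_CUBIC)[:,:,::-1])
p=env.state()["ee_pos"];print(p,env.state()["gripper_width"])
# finger pixels: depth point within 60mm of the axis, z between 100 and 200
for v in range(172,200):
  o=[]
  for u in range(245,295):
    X=dep("scene",(u,v),d[v,u])
    if np.hypot(X[0]-551,X[1]-128)<75 and 95<X[2]<230: o.append((u,*[int(round(k)) for k in X]))
  if o: print(v,len(o),o[0],o[-1])
E
python3 tip.py z3
```

```text
[551.42764733 127.74106164 126.74234568] 42.710273068860666
172 7 (258, 579, 106, 215) (264, 549, 102, 193)
173 7 (258, 578, 105, 209) (264, 551, 105, 193)
174 7 (258, 578, 105, 205) (264, 550, 103, 186)
175 6 (259, 579, 111, 205) (264, 551, 105, 183)
176 8 (258, 578, 105, 196) (275, 547, 151, 209)
177 12 (258, 576, 104, 190) (279, 539, 161, 207)
178 12 (259, 580, 113, 195) (280, 527, 154, 190)
179 12 (259, 577, 109, 185) (280, 525, 152, 183)
180 12 (259, 579, 111, 183) (280, 520, 148, 172)
181 12 (259, 577, 109, 176) (280, 518, 146, 165)
182 10 (259, 580, 113, 176) (279, 529, 152, 172)
183 10 (259, 578, 111, 169) (279, 530, 153, 169)
184 9 (259, 579, 111, 165) (279, 528, 151, 161)
185 8 (259, 578, 110, 159) (278, 539, 158, 169)
186 6 (260, 573, 109, 151) (278, 539, 158, 165)
187 3 (275, 550, 156, 166) (277, 550, 165, 173)
188 3 (275, 554, 160, 167) (277, 548, 163, 165)
189 2 (275, 556, 162, 165) (276, 551, 162, 162)
190 1 (275, 554, 161, 158) (275, 554, 161, 158)
192 2 (268, 546, 120, 113) (269, 540, 119, 109)
193 4 (267, 552, 121, 114) (270, 544, 127, 113)
194 6 (266, 559, 124, 115) (271, 546, 134, 114)
195 6 (266, 556, 121, 106) (271, 546, 135, 111)
196 6 (266, 556, 121, 102) (271, 545, 134, 105)
197 5 (267, 559, 130, 106) (271, 548, 137, 104)
198 5 (265, 561, 121, 96) (271, 550, 139, 102)
199 2 (269, 556, 136, 99) (270, 551, 136, 96)
```

View pics/z3.png

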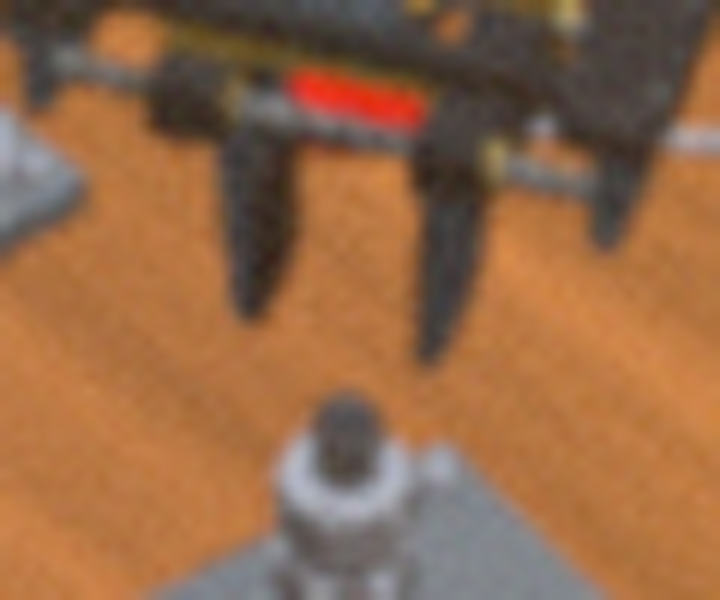

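The jaws move straight, yet by both image geometry and depth the visible tips stand about 28 mm above the reported TCP. Before relying on heights near the washer, I'll settle it by touch: nearly shut the jaws and lower them gently onto the rod's top, known to be at 112.

Emit:
send_rows(commands=[[[0,0,0,0,0,0],[0,0,0,0,0,0],[0,0,0,0,0,0],[0,0,0,0,0,0],[0,0,0,0,0,0],[0.05,0,0,0,0,0],[0.1,0,0,0,0,0],[0.11,0,0,0,0,0],[0.12,0,0,0,0,0]]], jaw=0.85, force=10)

```text
time_s: 7.6
ee_pos: [551.4, 127.7, 114.6]
ee_rot: [96.8, 90.0, -144.2]
force: [0.2, -0.4, -0.2]
gripper_width: 7.2
```

Emit:
send_rows(commands=[[[0.005,0,0,0,0,0],[0.01,0,0,0,0,0],[0.015,0,0,0,0,0],[0.02,0,0,0,0,0]]])

```text
time_s: 8.1
ee_pos: [551.4, 127.7, 112.7]
ee_rot: [-148.8, 90.0, -29.8]
force: [-0.7, -0.6, 0.1]
gripper_width: 6.9
```

```bash
python3 st.py; python3 tip.py z4
```

```text
t 8.1 q [  11.881   20.744   97.275   -0.005   61.976 -107.12 ] pos [551.448 127.735 112.737] psi 119.00330793368597 xdir [ 0. -0. -1.] F [-0.699 -0.619  0.128] T [ 0.156 -0.145  0.038] w 6.949108715502741
[551.4099442  127.72675401 112.67180778] 6.782605898268001
172 2 (268, 547, 119, 204) (278, 535, 152, 220)
173 2 (277, 543, 156, 223) (278, 534, 151, 215)
174 3 (258, 595, 124, 229) (277, 543, 156, 219)
175 9 (258, 595, 125, 225) (270, 570, 152, 229)
176 7 (262, 585, 132, 219) (269, 576, 154, 230)
177 11 (263, 574, 124, 203) (281, 551, 182, 229)
178 13 (263, 569, 120, 192) (282, 552, 188, 230)
179 12 (264, 571, 127, 194) (275, 528, 132, 170)
180 12 (264, 569, 125, 187) (275, 528, 133, 167)
181 11 (264, 569, 125, 183) (274, 538, 139, 173)
182 11 (264, 569, 124, 177) (274, 535, 136, 164)
183 11 (264, 572, 127, 177) (274, 538, 139, 164)
184 11 (264, 573, 128, 174) (274, 531, 132, 150)
185 10 (264, 568, 123, 162) (274, 528, 128, 140)
186 10 (264, 572, 127, 164) (273, 542, 139, 153)
187 10 (264, 568, 124, 154) (273, 543, 140, 149)
188 8 (264, 568, 124, 150) (272, 555, 148, 159)
189 8 (264, 568, 124, 145) (272, 554, 147, 153)
190 6 (265, 569, 130, 146) (271, 564, 152, 158)
191 3 (269, 558, 137, 139) (271, 557, 145, 144)
192 3 (268, 546, 119, 113) (270, 560, 144, 141)
193 5 (267, 553, 122, 115) (271, 542, 130, 114)
194 6 (266, 557, 121, 112) (271, 545, 134, 114)
195 6 (266, 555, 120, 105) (271, 543, 132, 106)
196 7 (265, 555, 115, 96) (271, 549, 138, 110)
197 6 (266, 555, 120, 96) (271, 549, 138, 106)
198 5 (267, 556, 126, 96) (271, 549, 138, 100)
199 2 (269, 554, 134, 96) (270, 552, 136, 97)
```

View pics/z4.png

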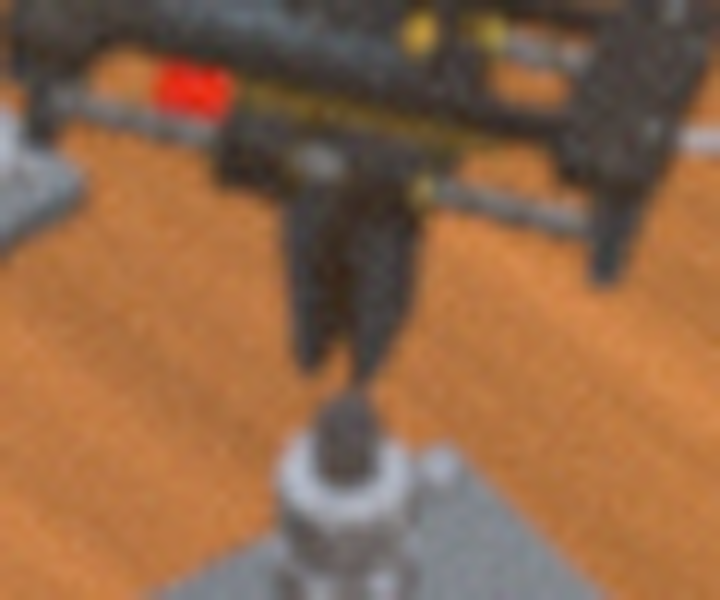

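Emit:
send_rows(commands=[[[0.005,0,0,0,0,0],[0.01,0,0,0,0,0]]])

```text
time_s: 8.4
ee_pos: [551.5, 127.7, 111.7]
ee_rot: [-174.2, 90.0, -55.2]
force: [-0.3, -1.3, 0.7]
gripper_width: 6.9
```

Emit:
send_rows(commands=[[[0.005,0,0,0,0,0],[0.01,0,0,0,0,0]]])

```text
time_s: 8.65
ee_pos: [551.4, 127.7, 110.7]
ee_rot: [165.0, 90.0, -76.0]
force: [0.1, -0.7, -0.3]
gripper_width: 6.5
```

Emit:
send_rows(commands=[[[0.005,0,0,0,0,0],[0.01,0,0,0,0,0]]])

```text
time_s: 8.9
ee_pos: [551.5, 127.7, 109.7]
ee_rot: [-173.8, 90.0, -54.8]
force: [-0.2, 0.4, -0.1]
gripper_width: 6.5
```

Emit:
send_rows(commands=[[[0.005,0,0,0,0,0],[0.01,0,0,0,0,0]]])

```text
time_s: 9.15
ee_pos: [551.4, 127.7, 108.7]
ee_rot: [141.5, 90.0, -99.5]
force: [-0.1, 0.7, -0.1]
gripper_width: 6.8
```

There was no contact down to 108.7, so the real tips are indeed higher than the reported TCP. Carrying on.

Emit:
send_rows(commands=[[[0.01,0,0,0,0,0],[0.02,0,0,0,0,0],[0.03,0,0,0,0,0],[0.04,0,0,0,0,0],[0.05,0,0,0,0,0]]])

```text
time_s: 9.78
ee_pos: [551.4, 127.7, 103.7]
ee_rot: [157.5, 90.0, -83.5]
force: [-0.1, -0.1, -0.8]
gripper_width: 7.0
```

Emit:
send_rows(commands=[[[0.01,0,0,0,0,0],[0.02,0,0,0,0,0],[0.03,0,0,0,0,0],[0.04,0,0,0,0,0]]])

```text
time_s: 10.28
ee_pos: [551.5, 127.7, 99.7]
ee_rot: [-176.6, 90.0, -57.6]
force: [-0.2, 0.2, 1.1]
gripper_width: 6.7
```

Emit:
send_rows(commands=[[[0.01,0,0,0,0,0],[0.02,0,0,0,0,0],[0.03,0,0,0,0,0]]])

```text
time_s: 10.65
ee_pos: [551.4, 127.7, 96.7]
ee_rot: [151.7, 90.0, -89.3]
force: [-0.7, -0.7, -0.9]
gripper_width: 6.6
```

```bash
python3 tip.py z5|head -1
```

```text
[551.35194796 127.69272671  96.51792731] 6.686822371067259
```

View pics/z5.png

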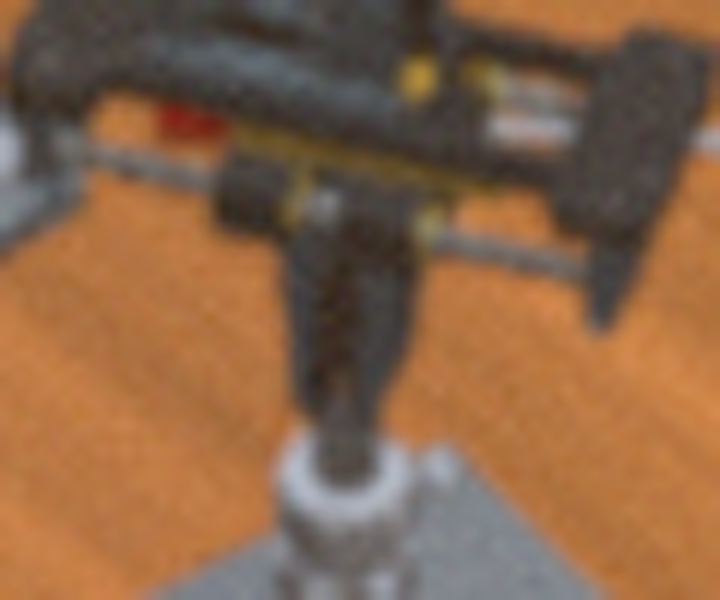

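Emit:
send_rows(commands=[[[0.01,0,0,0,0,0],[0.02,0,0,0,0,0],[0.03,0,0,0,0,0],[0.04,0,0,0,0,0]]])

```text
time_s: 11.2
ee_pos: [551.5, 127.7, 92.7]
ee_rot: [-165.6, 90.0, -46.6]
force: [-0.7, -0.4, 0.2]
gripper_width: 6.9
```

Emit:
send_rows(commands=[[[0.01,0,0,0,0,0],[0.02,0,0,0,0,0],[0.03,0,0,0,0,0]]])

```text
time_s: 11.58
ee_pos: [551.4, 127.7, 89.7]
ee_rot: [134.3, 90.0, -106.7]
force: [-1.0, 0.1, -0.4]
gripper_width: 6.5
```

Emit:
send_rows(commands=[[[0.01,0,0,0,0,0],[0.02,0,0,0,0,0]]])

```text
time_s: 11.82
ee_pos: [551.4, 127.7, 87.7]
ee_rot: [167.7, 90.0, -73.3]
force: [0.6, -0.2, 0.8]
gripper_width: 6.8
```

Emit:
send_rows(commands=[[[0.005,0,0,0,0,0],[0.01,0,0,0,0,0],[0.015,0,0,0,0,0]]])

```text
time_s: 12.2
ee_pos: [551.5, 127.7, 86.2]
ee_rot: [-153.9, 90.0, -34.9]
force: [0.5, 0.2, -0.5]
gripper_width: 6.6
```

Emit:
send_rows(commands=[[[0.005,0,0,0,0,0],[0.01,0,0,0,0,0]]])

```text
time_s: 12.45
ee_pos: [551.5, 127.7, 85.2]
ee_rot: [174.7, 90.0, -66.3]
force: [0.3, -0.2, 0.2]
gripper_width: 7.3
```

Emit:
send_rows(commands=[[[0.005,0,0,0,0,0],[0.01,0,0,0,0,0]]])

```text
time_s: 12.7
ee_pos: [551.5, 127.7, 85.0]
ee_rot: [-116.0, 90.0, 3.0]
force: [-2.8, -1.6, 7.9]
gripper_width: 6.6
```

Emit:
send_rows(commands=[[[0.005,0,0,0,0,0],[0.01,0,0,0,0,0]]])

```text
time_s: 12.95
ee_pos: [551.5, 127.8, 85.0]
ee_rot: [-112.6, 89.9, 6.4]
force: [-3.5, -1.0, 13.6]
gripper_width: 6.9
```

Emit:
send_rows(commands=[[[0.005,0,0,0,0,0],[0.01,0,0,0,0,0]]])

```text
time_s: 13.2
ee_pos: [551.6, 127.7, 85.0]
ee_rot: [-112.5, 89.9, 6.5]
force: [-5.6, -1.1, 17.8]
gripper_width: 7.0
```

```bash
python3 tip.py z6|head -1
```

```text
[551.54745523 127.74985655  84.98590616] 6.654378291898695
```

View pics/z6.png

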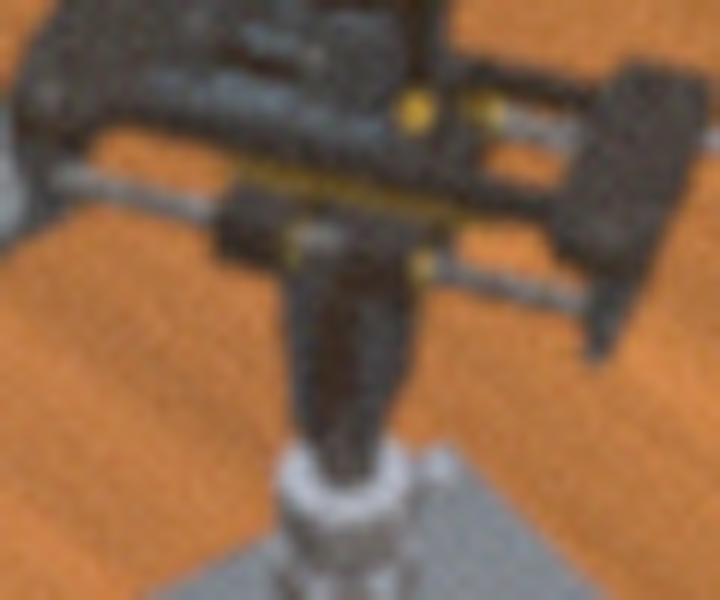

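Contact came at reported TCP z = 85.0, on a rod top of 112. The true fingertips therefore stand 27 mm above the reported TCP, which agrees with the picture and the depth. For tips at about 67 I need a reported TCP of about 40. Back off, open and descend.

Emit:
send_rows(commands=[[[-0.04,0,0,0,0,0],[-0.08,0,0,0,0,0],[-0.08,0,0,0,0,0],[-0.08,0,0,0,0,0],[-0.08,0,0,0,0,0],[-0.08,0,0,0,0,0],[-0.08,0,0,0,0,0]]], jaw=-0.8)

```text
time_s: 14.12
ee_pos: [551.4, 127.7, 90.1]
ee_rot: [99.7, 90.0, -141.3]
force: [-0.3, 0.6, -0.0]
gripper_width: 73.6
```

Emit:
send_rows(commands=[[[0.1,0,0,0,0,0],[0.2,0,0,0,0,0],[0.25,0,0,0,0,0],[0.3,0,0,0,0,0],[0.35,0,0,0,0,0],[0.35,0,0,0,0,0]]])

```text
time_s: 14.88
ee_pos: [551.2, 127.7, 54.9]
ee_rot: [80.1, 90.0, -160.9]
force: [0.0, -0.3, 0.6]
gripper_width: 82.3
```

```bash
python3 st.py; python3 - <<'E'
from h import *
s,d=env.grab_frame("scene")
cv2.imwrite("pics/z7.png",cv2.resize(s[160:210,240:300],(720,600),interpolation=cv2.INTER_CUBIC)[:,:,::-1])
E
```

```text
t 14.875 q [  11.877   24.063  101.486   -0.006   54.49  -107.12 ] pos [551.215 127.653  54.868] psi 119.00127094632833 xdir [-0.001 -0.    -1.   ] F [ 0.021 -0.28   0.583] T [ 0.131 -0.129  0.007] w 82.30205988379235
```

View pics/z7.png

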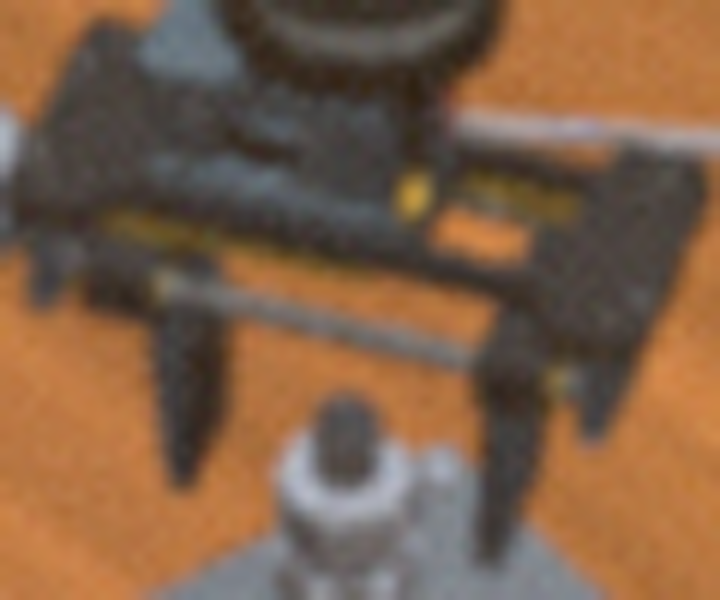

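Emit:
send_rows(commands=[[[0.05,0,0,0,0,0],[0.1,0,0,0,0,0],[0.12,0,0,0,0,0],[0.135,0,0,0,0,0],[0.148,0,0,0,0,0],[0.148,0,0,0,0,0]]])

```text
time_s: 15.68
ee_pos: [551.4, 127.7, 40.4]
ee_rot: [103.9, 90.0, -137.1]
force: [-0.3, 0.5, -0.6]
gripper_width: 82.4
```

Emit:
send_rows(commands=[[[0,0,0,0,0,0],[0,0,0,0,0,0],[0,0,0,0,0,0],[0,0,0,0,0,0],[0,0,0,0,0,0],[0,0,0,0,0,0],[0,0,0,0,0,0],[0,0,0,0,0,0]]], jaw=1, force=15)

```text
time_s: 16.68
ee_pos: [551.9, 127.0, 40.6]
ee_rot: [-169.2, 89.9, -50.2]
force: [1.8, -5.2, 0.9]
gripper_width: 35.7
```

```bash
python3 st.py; python3 - <<'E'
from h import *
s,d=env.grab_frame("scene")
cv2.imwrite("pics/z8.png",cv2.resize(s[160:210,240:300],(720,600),interpolation=cv2.INTER_CUBIC)[:,:,::-1])
E
```

```text
t 16.675 q [  11.848   24.986  102.405   -0.095   52.569 -107.123] pos [551.91  127.043  40.609] psi 119.0287177483739 xdir [ 0.001 -0.001 -1.   ] F [ 1.795 -5.186  0.926] T [-0.81  -0.372  0.092] w 35.688696653453356
```

View pics/z8.png

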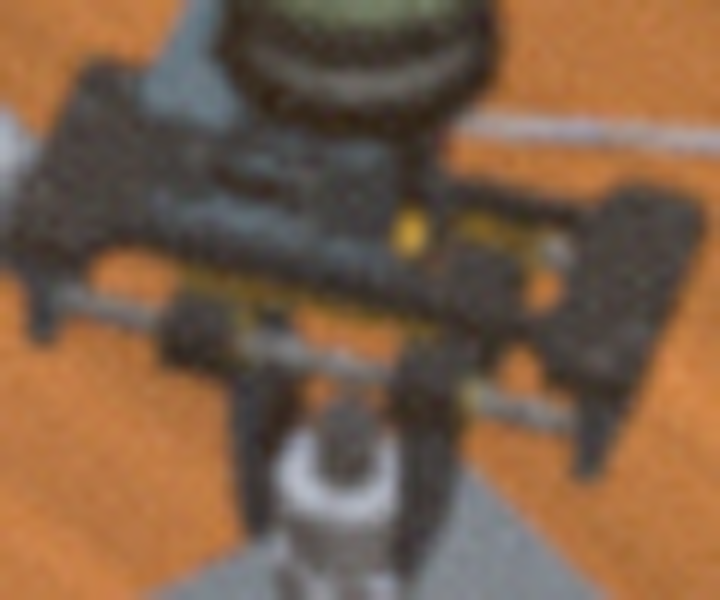

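The opening of 35.7 mm matches the flats. The 5 N side force along the jaws means the nut sits about 0.8 mm towards −z, so I'll relieve that and firm the grip.

Emit:
send_rows(commands=[[[0,0,-0.008,0,0,0],[0,0,-0.008,0,0,0],[0,0,-0.008,0,0,0],[0,0,-0.008,0,0,0]]], force=55)

```text
time_s: 17.23
ee_pos: [551.9, 127.0, 40.5]
ee_rot: [-156.9, 90.0, -37.8]
force: [0.5, -4.0, 2.6]
gripper_width: 36.0
```

```bash
python3 st.py
```

```text
t 17.225 q [  11.803   25.003  102.388   -0.018   52.598 -107.198] pos [551.91  126.988  40.538] psi 119.01133275204882 xdir [ 0. -0. -1.] F [ 0.453 -4.035  2.569] T [-0.548 -0.256  0.074] w 36.01833750035923
```

Emit:
send_rows(commands=[[[0.0005,0,-0.002,0.0139,0,0],[0.0011,0,-0.004,0.0278,0,0],[0.0017,0,-0.004,0.0417,0,0],[0.0022,0,-0.004,0.0556,0,0],[0.0028,0,-0.004,0.0694,0,0],[0.0034,0,-0.004,0.0833,0,0],[0.0039,0,-0.004,0.0972,0,0],[0.0045,0,-0.004,0.1111,0,0]]])

```text
time_s: 18.23
ee_pos: [552.1, 126.5, 40.1]
ee_rot: [-142.2, 90.0, -63.3]
force: [0.8, -3.4, 2.9]
gripper_width: 36.0
```

```bash
python3 st.py
```

```text
t 18.225 q [ 11.768  25.041 102.4    -0.057  52.547 -67.118] pos [552.142 126.479  40.091] psi 78.92015864230503 xdir [ 0.    -0.001 -1.   ] F [ 0.787 -3.442  2.918] T [-0.688 -0.34   0.422] w 36.01466269548367
```

Tz is 0.42 N m, the stated running friction, so the nut is turning. Another 75°.

Emit:
send_rows(commands=[[[0.0008,0,-0.003,0.0208,0,0],[0.0017,0,-0.006,0.0417,0,0],[0.0025,0,-0.006,0.0625,0,0],[0.0034,0,-0.006,0.0833,0,0],[0.0042,0,-0.006,0.1042,0,0],[0.005,0,-0.006,0.125,0,0],[0.0059,0,-0.006,0.1458,0,0],[0.0067,0,-0.006,0.1667,0,0],[0.0075,0,-0.006,0.1875,0,0],[0.0084,0,-0.006,0.2083,0,0]]])

```text
time_s: 19.48
ee_pos: [551.6, 125.7, 39.2]
ee_rot: [-113.5, 89.9, -109.7]
force: [-1.0, -5.4, 4.2]
gripper_width: 35.9
```

```bash
python3 st.py
```

```text
t 19.475 q [ 11.708  25.068 102.507  -0.078  52.462   7.893] pos [551.613 125.655  39.231] psi 3.861870307464 xdir [-0.    -0.001 -1.   ] F [-1.017 -5.363  4.231] T [-0.894 -0.087  0.421] w 35.895414339575325
```

Still at the running torque after 115°. The gap is at least 126°, so from here I go in small steps, checking the torque each time. A 6° step from no contact can't exceed 0.87 N m.

Emit:
send_rows(commands=[[[0.0006,-0.002,0,0.0139,0,0],[0.0011,-0.004,0,0.0278,0,0],[0.0017,-0.004,0,0.0417,0,0]]])

```text
time_s: 19.85
ee_pos: [551.5, 125.6, 39.1]
ee_rot: [-128.9, 89.9, -140.0]
force: [-0.4, -3.1, 3.5]
gripper_width: 35.6
```

```bash
python3 st.py
```

```text
t 19.85 q [ 11.678  25.07  102.529  -0.034  52.451  22.784] pos [551.462 125.551  39.092] psi -11.084964134730201 xdir [-0.001 -0.001 -1.   ] F [-0.362 -3.055  3.52 ] T [-0.752 -0.067  0.376] w 35.60349436593192
```

Emit:
send_rows(commands=[[[0.0003,0,0,0.0083,0,0],[0.0006,0,0,0.0167,0,0]]])

```text
time_s: 20.1
ee_pos: [551.3, 125.6, 39.0]
ee_rot: [-128.9, 89.9, -145.9]
force: [-0.5, -3.3, 3.2]
gripper_width: 35.6
```

```bash
python3 st.py
```

```text
t 20.1 q [ 11.681  25.076 102.538  -0.034  52.451  28.733] pos [551.344 125.558  38.99 ] psi -17.031349262053336 xdir [-0.001 -0.001 -1.   ] F [-0.48  -3.297  3.175] T [-0.77   0.003  0.412] w 35.64470665720999
```

Emit:
send_rows(commands=[[[0.0003,0,0,0.0083,0,0],[0.0006,0,0,0.0167,0,0]]])

```text
time_s: 20.35
ee_pos: [551.3, 125.5, 38.9]
ee_rot: [-125.1, 89.9, -148.1]
force: [-1.2, -3.5, 3.5]
gripper_width: 35.8
```

```bash
python3 st.py
```

```text
t 20.35 q [ 11.681  25.078 102.543  -0.034  52.451  34.746] pos [551.281 125.543  38.938] psi -23.044489718707823 xdir [-0.001 -0.001 -1.   ] F [-1.181 -3.474  3.516] T [-0.779 -0.002  0.383] w 35.786295874949
```

Emit:
send_rows(commands=[[[0.0003,0,0,0.0083,0,0],[0.0006,0,0,0.0167,0,0]]])

```text
time_s: 20.6
ee_pos: [551.2, 125.6, 38.8]
ee_rot: [-122.8, 89.9, -151.9]
force: [-1.4, -2.8, 2.7]
gripper_width: 35.6
```

```bash
python3 st.py
```

```text
t 20.6 q [ 11.683  25.083 102.551  -0.031  52.45   40.756] pos [551.193 125.556  38.846] psi -29.05474472170662 xdir [-0.001 -0.001 -1.   ] F [-1.365 -2.799  2.727] T [-0.746  0.073  0.397] w 35.604290363365145
```

Emit:
send_rows(commands=[[[0.0003,0,0,0.0083,0,0],[0.0006,0,0,0.0167,0,0]]])

```text
time_s: 20.85
ee_pos: [551.1, 125.6, 38.8]
ee_rot: [-120.3, 89.9, -155.4]
force: [-0.9, -3.7, 3.5]
gripper_width: 35.9
```

```bash
python3 st.py
```

```text
t 20.85 q [ 11.685  25.086 102.559  -0.026  52.445  46.767] pos [551.118 125.588  38.775] psi -35.066680896500976 xdir [-0.001 -0.001 -1.   ] F [-0.876 -3.725  3.511] T [-0.775  0.066  0.417] w 35.880436132583604
```

Emit:
send_rows(commands=[[[0.0003,0,0,0.0083,0,0],[0.0006,0,0,0.0167,0,0]]])

```text
time_s: 21.1
ee_pos: [551.0, 125.6, 38.7]
ee_rot: [-117.3, 89.9, -158.4]
force: [-1.6, -3.8, 3.8]
gripper_width: 35.4
```

```bash
python3 st.py
```

```text
t 21.1 q [ 11.684  25.091 102.565  -0.022  52.445  52.781] pos [551.045 125.587  38.69 ] psi -41.08364915411683 xdir [-0.002 -0.001 -1.   ] F [-1.566 -3.789  3.753] T [-0.674  0.118  0.42 ] w 35.42605132259289
```

Emit:
send_rows(commands=[[[0.0003,0,0,0.0083,0,0],[0.0006,0,0,0.0167,0,0]]])

```text
time_s: 21.35
ee_pos: [551.0, 125.6, 38.6]
ee_rot: [-114.9, 89.9, -162.0]
force: [-0.4, -3.8, 3.3]
gripper_width: 35.9
```

```bash
python3 st.py
```

```text
t 21.35 q [ 11.687  25.093 102.571  -0.015  52.444  58.792] pos [550.97  125.636  38.634] psi -47.096186204565456 xdir [-0.002 -0.001 -1.   ] F [-0.359 -3.801  3.344] T [-0.717  0.165  0.457] w 35.897179038045415
```

Emit:
send_rows(commands=[[[0.0001,0,0,0.0042,0,0],[0.0003,0,0,0.0083,0,0]]])

```text
time_s: 21.6
ee_pos: [551.0, 125.7, 38.5]
ee_rot: [-118.5, 89.9, -168.6]
force: [-2.6, -3.5, 4.7]
gripper_width: 35.5
```

```bash
python3 st.py
```

```text
t 21.6 q [ 11.681  25.101 102.576   0.001  52.429  61.768] pos [550.99  125.658  38.532] psi -50.08782437772569 xdir [-0.002 -0.    -1.   ] F [-2.559 -3.477  4.73 ] T [-0.689  0.491  0.472] w 35.472671144756546
```

Emit:
send_rows(commands=[[[0.0001,0,0,0.0028,0,0],[0.0002,0,0,0.0056,0,0]]])

```text
time_s: 21.85
ee_pos: [551.1, 125.7, 38.5]
ee_rot: [-121.7, 89.9, -173.9]
force: [-3.1, -2.5, 5.4]
gripper_width: 35.8
```

```bash
python3 st.py
```

```text
t 21.85 q [ 11.674  25.108 102.574   0.013  52.421  63.787] pos [551.054 125.66   38.472] psi -52.120880968089736 xdir [-0.002 -0.    -1.   ] F [-3.133 -2.472  5.399] T [-0.638  0.659  0.403] w 35.82361898170149
```

Tz isn't rising, but Ty and Fx are drifting. I'll look before going on.

```bash
python3 - <<'E'
from h import *
s,d=env.grab_frame("scene")
cv2.imwrite("pics/z9.png",cv2.resize(s[150:225,225:315],(720,600),interpolation=cv2.INTER_CUBIC)[:,:,::-1])
t,d=env.grab_frame("top")
cv2.imwrite("pics/t9.png",cv2.resize(t[130:230,190:310],(720,600),interpolation=cv2.INTER_CUBIC)[:,:,::-1])
E
python3 st.py
```

```text
t 21.95 q [ 11.675  25.108 102.575   0.012  52.422  63.77 ] pos [551.033 125.667  38.468] psi -52.101981623513026 xdir [-0.002 -0.    -1.   ] F [-4.824 -3.483  5.555] T [-0.625  0.648  0.395] w 35.7035317780795
```

View pics/z9.png

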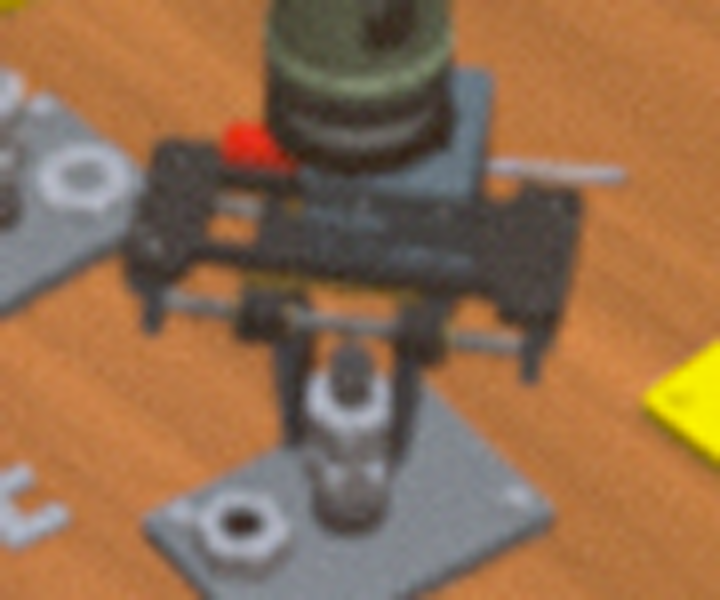

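View pics/t9.png

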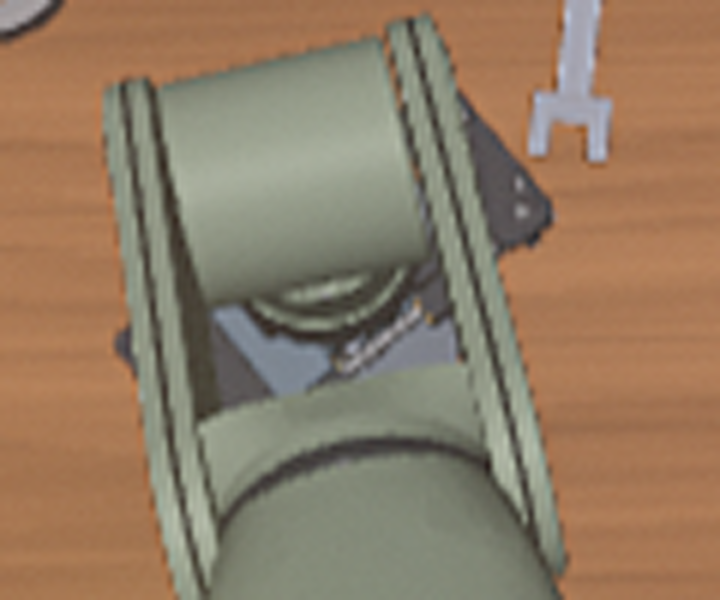

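It looks sound: the fingers straddle the upper nut only, and nothing else is touched. The side force runs along the pads, so I'll relieve it and continue.

Emit:
send_rows(commands=[[[0.0001,-0.004,0,0.0028,0,0],[0.0002,-0.006,0,0.0056,0,0],[0.0002,-0.006,0,0.0056,0,0]]])

```text
time_s: 22.32
ee_pos: [551.1, 125.6, 38.5]
ee_rot: [-151.9, 89.9, 154.0]
force: [-3.4, -1.4, 5.8]
gripper_width: 35.6
```

```bash
python3 st.py
```

```text
t 22.325 q [ 11.653  25.076 102.628   0.04   52.336  65.739] pos [551.061 125.597  38.487] psi -54.10935032890445 xdir [-0.001  0.    -1.   ] F [-3.433 -1.429  5.846] T [-0.352  0.665  0.356] w 35.59785640622271
```

Emit:
send_rows(commands=[[[0.0001,0,0,0.0042,0,0],[0.0002,0,0,0.0083,0,0]]])

```text
time_s: 22.58
ee_pos: [551.0, 125.6, 38.5]
ee_rot: [-143.1, 89.9, 159.7]
force: [-5.0, -0.4, 4.4]
gripper_width: 35.8
```

```bash
python3 st.py
```

```text
t 22.575 q [ 11.654  25.078 102.631   0.034  52.334  68.814] pos [551.042 125.568  38.455] psi -57.1810464240809 xdir [-0.001  0.    -1.   ] F [-4.955 -0.368  4.442] T [-0.172  0.877  0.386] w 35.7847823920697
```

Emit:
send_rows(commands=[[[0.0001,-0.004,-0.002,0.0042,0,0],[0.0002,-0.006,-0.004,0.0083,0,0]]])

```text
time_s: 22.82
ee_pos: [551.0, 125.6, 38.5]
ee_rot: [91.9, 90.0, 31.8]
force: [-3.5, 0.1, 3.6]
gripper_width: 35.8
```

```bash
python3 st.py
```

```text
t 22.825 q [ 11.665  25.035 102.708   0.016  52.224  71.82 ] pos [550.961 125.565  38.458] psi -60.1646173422781 xdir [ 0.001  0.    -1.   ] F [-3.458  0.062  3.579] T [0.034 0.577 0.37 ] w 35.829443031992845
```

Emit:
send_rows(commands=[[[0.0002,0,0,0.0069,0,0],[0.0004,0,0,0.0139,0,0]]])

```text
time_s: 23.08
ee_pos: [550.9, 125.6, 38.4]
ee_rot: [111.0, 90.0, 45.8]
force: [-4.1, 0.6, 3.6]
gripper_width: 35.6
```

```bash
python3 st.py
```

```text
t 23.075 q [ 11.666  25.04  102.708   0.022  52.226  76.857] pos [550.923 125.609  38.406] psi -65.20480063863342 xdir [ 0.  0. -1.] F [-4.146  0.614  3.618] T [0.068 0.646 0.388] w 35.60064800243165
```

Emit:
send_rows(commands=[[[0.0002,0,0,0.0069,0,0],[0.0004,0,0,0.0139,0,0]]])

```text
time_s: 23.32
ee_pos: [550.9, 125.6, 38.4]
ee_rot: [116.5, 90.0, 46.4]
force: [-3.5, 1.5, 4.2]
gripper_width: 35.4
```

```bash
python3 st.py
```

```text
t 23.325 q [ 11.671  25.042 102.71    0.02   52.225  81.835] pos [550.9   125.642  38.379] psi -70.17637799724322 xdir [ 0.  0. -1.] F [-3.504  1.467  4.167] T [0.046 0.664 0.612] w 35.35429383149182
```

Contact: 0.61 N m. Now small steps up to about 0.9.

Emit:
send_rows(commands=[[[0.0001,0,0,0.0035,0,0],[0.0002,0,0,0.0069,0,0],[0.0002,0,0,0.0069,0,0]]])

```text
time_s: 23.7
ee_pos: [550.9, 125.6, 38.4]
ee_rot: [124.0, 90.0, 51.5]
force: [-2.9, 1.5, 2.7]
gripper_width: 35.9
```

```bash
python3 st.py
```

```text
t 23.7 q [ 11.67   25.041 102.713   0.02   52.228  84.206] pos [550.855 125.623  38.373] psi -72.54746427720126 xdir [ 0.  0. -1.] F [-2.92   1.467  2.704] T [0.303 0.662 0.734] w 35.8964343364753
```

Emit:
send_rows(commands=[[[0.0001,0,0,0.0035,0,0],[0.0001,0,0,0.0069,0,0],[0.0001,0,0,0.0069,0,0]]])

```text
time_s: 24.08
ee_pos: [550.8, 125.6, 38.4]
ee_rot: [132.4, 90.0, 57.3]
force: [-3.5, 3.5, 3.1]
gripper_width: 35.8
```

```bash
python3 st.py
```

```text
t 24.075 q [ 11.667  25.039 102.717   0.018  52.23   86.702] pos [550.805 125.565  38.366] psi -75.04619020348004 xdir [ 0.  0. -1.] F [-3.521  3.493  3.075] T [0.604 0.682 0.829] w 35.759082738048754
```

Emit:
send_rows(commands=[[[0,0,0,0.002,0,0],[0.0001,0,0,0.004,0,0],[0.0001,0,0,0.004,0,0]]])

```text
time_s: 24.45
ee_pos: [550.8, 125.5, 38.4]
ee_rot: [141.0, 90.0, 64.5]
force: [-3.0, 3.9, 1.7]
gripper_width: 35.5
```

```bash
python3 st.py;python3 - <<'E'
from h import *
for n in ("scene","top","scene"): env.grab_frame(n); print(env.state()["torque"])
E
```

```text
t 24.45 q [ 11.665  25.039 102.717   0.018  52.234  88.15 ] pos [550.791 125.543  38.371] psi -76.49623881439157 xdir [ 0.  0. -1.] F [-3.026  3.947  1.749] T [0.773 0.692 0.923] w 35.54697205744674
[0.74176123 0.65114633 0.91478415]
[0.69978605 0.6184838  0.93449713]
[0.71039825 0.62404276 0.87069666]
```

The torque averages 0.91 N m over four readings. Release and lift clear.

Emit:
send_rows(commands=[[[0,0,0,0,0,0],[0,0,0,0,0,0],[0,0,0,0,0,0],[0,0,0,0,0,0],[0,0,0,0,0,0],[0,0,0,0,0,0]]], jaw=-0.7)

```text
time_s: 25.35
ee_pos: [550.8, 125.3, 38.4]
ee_rot: [38.2, 90.0, -38.3]
force: [-0.5, -0.2, 0.3]
gripper_width: 77.7
```

Emit:
send_rows(commands=[[[-0.15,0,0,0,0,0],[-0.35,0,0,0,0,0],[-0.6,0,0,0,0,0],[-0.95,0,0,0,0,0],[-0.95,0,0,0,0,0]]])

```text
time_s: 25.98
ee_pos: [553.1, 125.8, 137.4]
ee_rot: [87.4, 89.5, 10.9]
force: [0.8, -0.2, -0.1]
gripper_width: 77.5
```

Emit:
send_rows(commands=[[[-0.3,0.3,0.3,0,0,0],[-0.6,0.6,0.6,0,0,0],[-0.8,0.9,0.9,0,0,0],[-0.8,0.95,0.95,0,0,0],[-0.8,0.95,0.95,0,0,0]]])

```text
time_s: 26.6
ee_pos: [664.4, 55.2, 212.0]
ee_rot: [-105.3, 89.8, 178.2]
force: [-0.5, 0.5, -0.4]
gripper_width: 77.3
```

```bash
python3 st.py; python3 - <<'E'
from h import *
s,_=env.grab_frame("scene");t,_=env.grab_frame("top")
cv2.imwrite("pics/s10.png",cv2.resize(s,(768,576))[:,:,::-1])
cv2.imwrite("pics/t10.png",cv2.resize(t,(768,576))[:,:,::-1])
cv2.imwrite("pics/zs10.png",cv2.resize(s[184:236,240:296],None,fx=11,fy=11,interpolation=cv2.INTER_CUBIC)[:,:,::-1])
E
```

```text
t 26.6 q [ 3.749 26.189 73.705  0.017 80.278 80.249] pos [664.375  55.167 212.019] psi -76.5032432255669 xdir [-0.003  0.    -1.   ] F [-0.517  0.478 -0.394] T [0.058 0.017 0.009] w 77.3204473266471
```

View pics/s10.png

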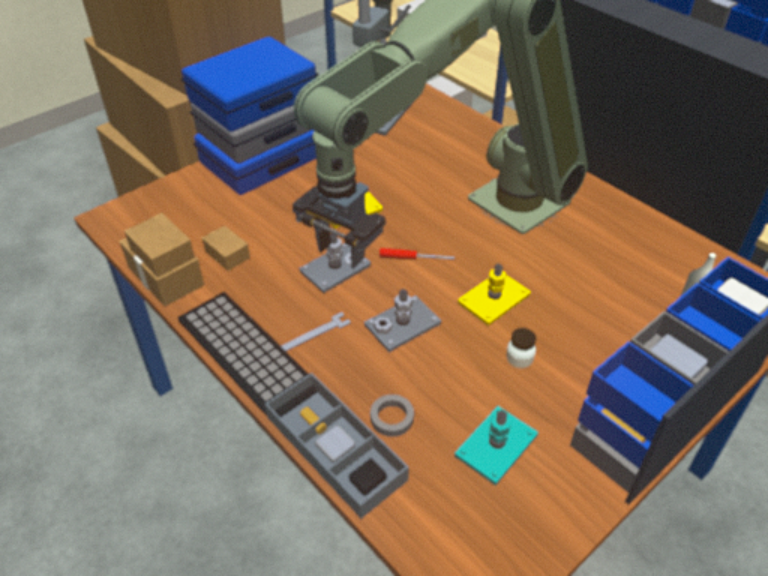

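View pics/zs10.png

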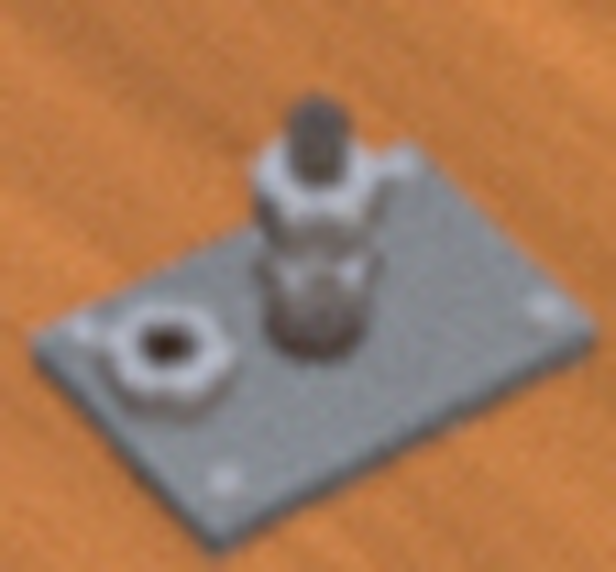

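View pics/t10.png

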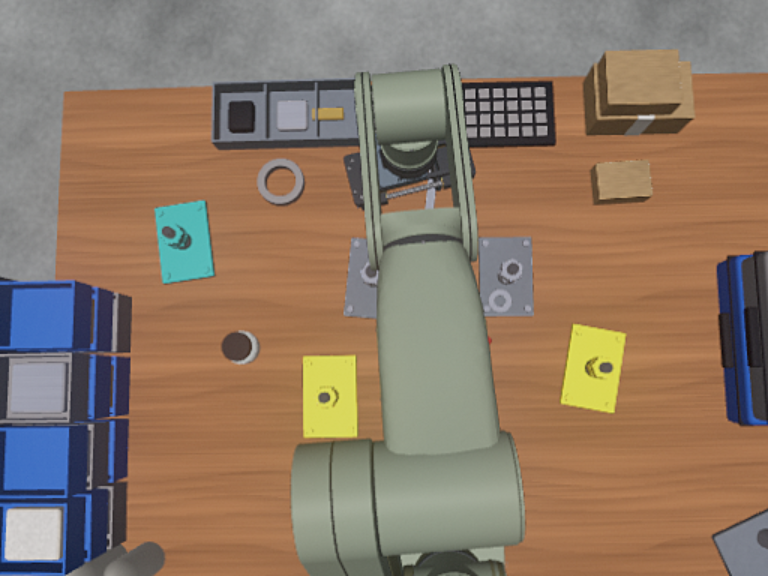

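The pictures show the upper nut down on the washer, the lower nut's outline unchanged, and the spare nut and every other visible item in place. Handing in.

```bash
python3 -c "
from workcell import env
print(env.job_done(), env.state()['time_s'])"
```

```text
the job is handed in; nothing more can be done
the job is handed in; nothing more can be done
```

I ran the upper nut down on the post with the spare nut and nipped it up to about 0.91 N m. That is the mean of four wrist readings, 0.87 to 0.93. I then let go and moved clear at 26.6 s. The tool reports no verdict.

- **Run-down:** the nut turned at about 0.40 N m for roughly 185°, and the torque then rose as it met the washer. The last 6° or so took it from 0.61 to 0.91 N m. No reading went above 0.94, which is below the 1.1 N m that drags the lower nut.
- **Height disagreement:** touching the rod's top (112 mm) showed the real fingertips stand 27 mm above the reported TCP. The camera and its depth had already suggested this. I gripped by the touched height, with the tips about 3 mm or more above the washer by the measured heights.
- **Sideways error:** the nut's axis lay about 2 mm from where the cameras put it. I relieved the resulting side forces, up to about 6 N, as I went.
- **Last checks:** in the last pictures the lower nut's outline looks unchanged, and so do the spare nut and the other items in view. One highlight on the lower nut is dimmer, probably from shading. The pictures cannot show a turn of less than 0.1 rad, and I did not measure how far the nut sprang back after release.

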